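Walk the dry-block heater home and open the slide drawer

ROBOT

A 7-joint arm with a two-finger parallel gripper is mounted at the origin on a cart in front of the work surface, level with it; the furniture and walls round the work are solid. World frame = base frame: x ahead of the robot, y to its left, z up, the work surface at z = 0. Lengths are in m, angles in rad, forces in N, time in s.
With the tool pointing down it reaches from about 0.4 to 0.875 m from the base axis. Payload 6.5 kg.
Tool frame: the origin (TCP) lies midway between the tips of the shut fingers; the grasp point (between the pads) lies 19 mm behind it; z points along the fingers, y is the direction in which the jaws open and shut (so a half turn about z gives the same grasp; the last joint's range is limited). The gripper opens to 88 mm and grips with 3 to 60 N. Pads are 18 mm wide; open, the fingers measure 123 mm over their backs; the gripper's body (75 mm by 187 mm) begins 45 mm behind the grasp point.
Start: joints at [-1.319, 0.536, -0.004, 1.538, 0.003, 1.067, -0.071], TCP at [0.203, 0.617, 0.239] pointing down, gripper open.
Joint ranges: [-2.7, 2.7], [-0.37, 2.16], [-1.27, 1.26], [0.24, 2.4], [-1.31, 4.45], [0.19, 1.91], [-2.76, 2.76]. Speed limits (rad/s): [2.39, 2.39, 3.14, 3.14, 3.14, 3.14, 3.14].

INTERFACE

Orientations are given as a unit quaternion [w, x, y, z].
In Python, from plant import telemetry, cams, arm gives the robot as it stands.
- The arm moves only by the tool send_rows, never from a script. Its argument "deltas" is one flat list of numbers, 6 for each row, row after row: the shift along the tool's x, y, z in m, then the turn, a rotation vector about the tool's x, y, z in rad. A call has 1 to 10 rows; each row is the pose to reach, as a shift and turn from the pose commanded when the call began, along the tool's axes at that moment; what a row does not reach only later rows make up. A row lasts 1/8 s, in which the tool goes at most 62.5 mm and 10.7 degrees, less where a joint would pass 70% of its speed; a pose out of reach is approached as far as the arm can. A call with a gripper value outside its range is refused whole. "gripper" is the closure, from 0 (fully open) to 1 (shut), set as the call begins (left out, the last holds). The fingers move at their own pace and stop on an object; the grip force is fixed at half the most. Time passes only in rows, so rows that repeat a pose let the fingers close. It gives the time, the measured TCP pose, the force and the opening at its end, in the units of the state.
- telemetry.get_state(): the state, without advancing time (a new reading comes with each control period).
- cams.camera(name): name is "scene" or "top" or "wrist"; returns the picture (480x640x3 uint8, blue, green, red); there is no depth.
- cams.camera_model(name): a dict with "mtx" (3x3 intrinsics, pixels), "position" and "attitude" of the camera in the world. Camera axes: x right, y up, looking along -z (the intrinsics and any distortion apply to the point x, -y, -z); pixel columns grow to the right and rows downward; lengths in m; the calibration is good to about 2 mm. A picture is of the moment at which its call begins: read the wrist's pose just before it. camera_model takes no time and is no camera call; for the wrist camera it gives the pose at the moment of the call.
- arm.finish_job(): hands the job in, once; it reports no verdict.
The state is a dict: "time_s": time; "joints": joint angles; "joint_vel": joint speeds; "effort": joint torques, N m; "tcp_pos": TCP position; "orientation": TCP orientation; "force": force on the tool from outside, world axes, zero at the start; "moment": the same for the moment, N m; "width": finger opening in m.
Only numpy, scipy, OpenCV 4.12 (cv2) and the standard library are available. Lean on these libraries where they do the work, as an engineer would, in place of code of your own. Each camera call takes 0.05 s, during which the arm holds its last target.

TASK

The heavy dry-block heater stands out of its cradle, in the way of the slide cabinet's top drawer. Without lifting or tipping it, walk it ahead by pushing the left and right ends of its near face in turn, in short swings of about ten degrees to either side - left end ahead first, then the right, then the left again, and so on - until it stands square against the back stop of the cradle. Then pull the top drawer fully out to its stop and let go; leave everything else where it stands.

Things in the scene. Friction and masses are not known exactly. Their poses are not given: they have to be found in the camera images.
- heater: dry-block heater, a heavy white box 180 mm wide (y), 100 deep (x), 78 high: flat casing from 5 to 62 mm up, above it two aluminium blocks with rows of tube holes. About 2.6 kg (+-15 %), on four rubber feet 38 mm before and behind, 76 mm left and right of the centre. Origin: centre of its underside, on the bench; x points from the near (panel) face to the far face, y to its left end, z up
- heater_push_left (a point): left end of the heater's flat near face, 50 mm behind and 76 mm left of its centre, 35 mm up; axes as the heater. Pushed here towards the far side it swings ahead, the heater turning about the feet of the right end; takes about 8 N (5 to 10), half of what a straight push takes, more if one also presses down on it. The heater is too large to grasp
- heater_push_right (a point): the same at the right end: 50 mm behind and 76 mm right of the heater's centre, 35 mm up; pushed here the heater turns about the feet of the left end
- heater_corner (a point): heater's far left upright edge, 50 mm ahead and 90 mm left of its centre, 30 mm up; its x axis is the heater's x axis turned 45 degrees to the left. It serves the rules only, to tell the heater's turn: its x axis at 45 degrees to the cradle's means square, at less the left end leads, at more the right end leads
- cradle: heater's cradle: low bracket of bent aluminium strip fixed to the bench, a back stop and two cheeks, 24 mm high, no floor, open to the robot. Origin: on the bench, middle of the stop's inner face; x points the way in, towards the stop, y left, z up. Home: heater's far face on the stop, x axes parallel, its origin at x = -50 mm, y = 0 +- 13 mm. Starts 120 to 160 mm short, 15 mm or less off centre
- cradle_mouth (a point): middle of the cradle's open mouth, on the bench, 69 mm before the stop. Inside, the cradle is 206 mm wide; the 4 mm thick cheeks run straight for 34 mm from the stop, then flare outwards by 30 degrees for 35 mm to a mouth about 246 mm wide. At the start the heater is square to it or turned left by up to 8 degrees (right end leading)
- slide_cabinet_drawer0_handle (a point): middle of the top drawer's bar handle: a level round bar 11 mm thick, 100 mm long along the cabinet's front, its axis 82 mm above the bench and 35 mm out from the front, on two thin posts 85 mm apart
- slide_cabinet_drawer0 (a joint): how far the top drawer is out, in m: 0 shut (up to 0.012 at the start), 0.1336 at its stop; it slides along the cabinet's -x axis with little resistance and stays where left. The heater at its start stands in the drawer's path; once home it is clear of it
- slide_cabinet: grey slide cabinet fixed on the bench to the right of the heater, 200 x 200 mm, 116 mm high, with two drawers one above the other; its front looks to the left, across the heater's way. Origin at the centre of its underside; its own -x axis points out of the front, which is 100 mm from the origin
- specimen_cup_1: upright specimen cup with a screw lid, 53 mm across, 62 mm high, standing left of the heater's way, level with the cradle's mouth; origin at the centre of its underside; bystander, to be left alone
- petri_0: petri dish with lid, 89 mm across, 14 mm high, lying left of the heater's way, nearer the robot than the cup; origin at the centre of its underside; bystander, to be left alone
- reagent_small_2: small screw-cap bottle, 38 mm across, 74 mm high, standing right of the cradle; origin at the centre of its underside; bystander, to be left alone
- timer: flat lab timer, 58 x 62 x 15 mm, lying front left; origin at the centre of its underside; bystander, to be left alone
- tube_rack: tube rack with capped tubes, 54 x 128 mm, 86 mm high, standing before the large reader at the left; origin at the centre of its underside; bystander, to be left alone
- tip_box: pipette tip box with a clear lid, 72 x 90 mm, 67 mm high, standing at the back right; origin at the centre of its underside; bystander, to be left alone

How it is judged:
On the way, in this order (a step that is already met when the one before it is completed fails the run):
1. the heater's left end has been swung ahead (turned at least 4 degrees to the right of the cradle's direction) (angle between the x axis of heater_corner and the x axis of cradle, either way round below 0.7154 rad), for 0.1 s.
2. then its right end has been swung ahead (at least 4 degrees to the left) (angle between the x axis of heater_corner and the x axis of cradle, either way round above 0.8554 rad), for 0.1 s.
3. then its left end again (angle between the x axis of heater_corner and the x axis of cradle, either way round below 0.7154 rad), for 0.1 s.
4. the heater is home in the cradle, square against the stop (x of heater in the frame of cradle above -0.057 m and y of heater in the frame of cradle between -0.017 and 0.017 m and angle between the x axis of heater and the x axis of cradle, either way round below 0.05 rad), for 0.2 s.
5. the top drawer is pulled out to its stop (value of joint slide_cabinet_drawer0 above 0.125 m), for 0.2 s.
At the end, for the whole second after the job is handed in: The heater stands at rest and level in the cradle, its origin less than 57 mm before the stop (far face within 7 mm of it), within 17 mm of the cradle's middle line and turned less than 0.05 rad against the cradle; the top drawer is out by more than 125 mm of its 133.6 mm (all of step 4 and angle between heater's own z axis and vertical below 0.03 rad and linear speed of heater below 0.01 m/s and value of joint slide_cabinet_drawer0 above 0.125 m); the robot touches nothing.
It fails at once if the heater is lifted or tipped (underside origin above 15 mm, or tilted by more than 0.12 rad) (height (world z) of heater above 0.015 m or angle between heater's own z axis and vertical above 0.12 rad).
It fails at once if the heater is swung too wide: turned more than 25 degrees (0.436 rad) against the cradle (angle between the x axis of heater and the x axis of cradle, either way round above 0.436 rad).
It fails at once if a bystander (cup, petri dish, small bottle, timer, tube rack or tip box) is moved by more than 20 mm (distance of any of specimen_cup_1, petri_0, reagent_small_2, timer, tube_rack, tip_box from where it was at the start of the episode above 0.02 m).
It also fails if it takes over 67 s, if anything falls off the work surface, if the arm or the gripper's body presses on something with over 40 N, if the wrist force passes 120 N, or if a joint passes its speed limit or range.

## Working session

There is one attempt and no reset: what is moved stays moved. The work goes in short steps, Python scripts to look and compute and a tool call to move; the robot and the scene stay as the last step left them, time stands still between calls to the robot, and variables do not carry over. Pictures are saved under pics/ and viewed, and the job is handed in when it is done.

Besides the shell and the picture viewer there is one more tool, called as name(argument=value, ...) on one line, values as JSON. send_rows: Moves the arm, as the interface text tells. Its arguments: {"type":"object","properties":{"deltas":{"type":"array"},"gripper":{"type":"number"}},"required":["deltas"]}

```bash
ls; mkdir -p pics; python3 - <<'E'
from plant import telemetry, cams, arm
import cv2
print(telemetry.get_state())
for n in ["scene","top"]:
    cv2.imwrite(f"pics/{n}0.png",cams.camera(n)); print(n,cams.camera_model(n))
E
```

```text
pics
{'time_s': 0.0, 'joints': array([-1.31918773,  0.5371873 , -0.00447402,  1.53886431,  0.00261913,
        1.06730153, -0.07117263]), 'joint_vel': array([ 0.00052956, -0.00121679, -0.00024779, -0.00024428,  0.00133428,
       -0.00046166, -0.00089613]), 'effort': array([ 1.43604539e-04, -5.70982361e+01,  9.90828797e-01, -2.51609337e+01,
       -5.61617897e-02,  1.78304402e-02,  1.41368450e-04]), 'tcp_pos': array([0.20292339, 0.61686112, 0.2378285 ]), 'orientation': array([-7.55971005e-05,  1.58167738e-01,  9.87411868e-01, -8.74049685e-04]), 'force': array([-0.53334783, -0.5602201 , -0.88851902]), 'moment': array([-0.03574687, -0.02595812,  0.00651145]), 'width': 0.08852310238608126}
scene {'mtx': array([[594.58283751,   0.        , 323.31871337],
       [  0.        , 594.58283751, 233.98995652],
       [  0.        ,   0.        ,   1.        ]]), 'position': array([ 0.14972313, -0.83222616,  1.082037  ]), 'attitude': array([ 0.90804658,  0.36470623, -0.08036266, -0.18969087])}
top {'mtx': array([[433.21664986,   0.        , 323.9347236 ],
       [  0.        , 433.21664986, 250.29621859],
       [  0.        ,   0.        ,   1.        ]]), 'position': array([0.45363449, 0.03385025, 1.15731815]), 'attitude': array([ 0.71035702,  0.02353038, -0.03582388, -0.70253532])}
```

View pics/scene0.png

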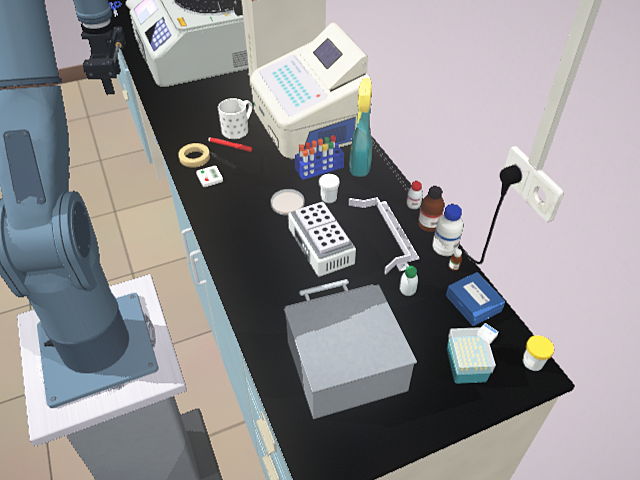

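View pics/top0.png

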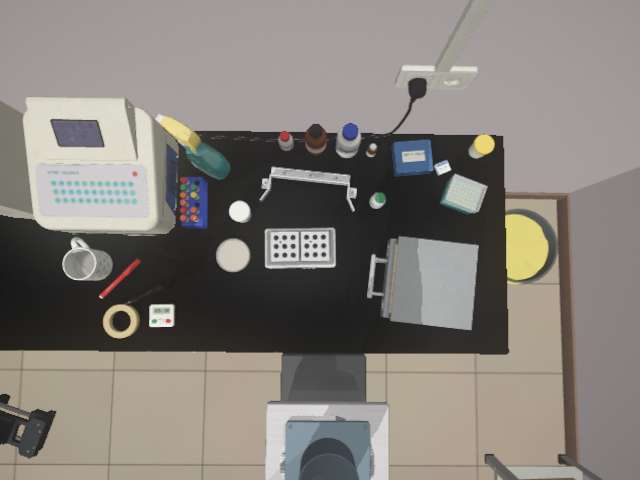

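The top view shows the heater (265–335, 228–268), the cradle beyond it (263–355, 168–210), and the cabinet at right with its handle at about (373, 277). I'll enlarge these areas.

```bash
cat > h.py <<'E'
import numpy as np, cv2
from plant import telemetry, cams, arm
from scipy.spatial.transform import Rotation as R
def rot(q): return R.from_quat([q[1],q[2],q[3],q[0]])
def p2w(name,uv,z,m=None):
    m=m or cams.camera_model(name); K=np.array(m['mtx']); r=rot(m['attitude'])
    uv=np.atleast_2d(np.array(uv,float)); z=np.broadcast_to(z,(len(uv),)); out=[]
    for (u,v),zz in zip(uv,z):
        d=np.linalg.solve(K,[u,v,1]); d=r.apply([d[0],-d[1],-d[2]])
        p=np.array(m['position']); out.append(p+d*(zz-p[2])/d[2])
    return np.array(out)
def w2p(name,P,m=None):
    m=m or cams.camera_model(name); K=np.array(m['mtx']); r=rot(m['attitude'])
    c=r.inv().apply(np.atleast_2d(P)-m['position']); c=c*[1,-1,-1]; q=c@K.T; return q[:,:2]/q[:,2:]
def crop(img,x0,y0,w,h,s,fn):
    c=cv2.resize(img[y0:y0+h,x0:x0+w],None,fx=s,fy=s,interpolation=cv2.INTER_CUBIC)
    for k in range(0,w,10): cv2.line(c,(k*s,0),(k*s,6 if k%50 else 14),(0,255,255),1)
    for k in range(0,h,10): cv2.line(c,(0,k*s),(6 if k%50 else 14,k*s),(0,255,255),1)
    cv2.imwrite(fn,c)
E
python3 - <<'E'
import cv2
from h import *
i=cv2.imread('pics/top0.png')
crop(i,250,160,130,115,6,'pics/t1.png')
crop(i,350,220,135,115,5,'pics/t2.png')
E
```

```text
(no output)
```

View pics/t1.png

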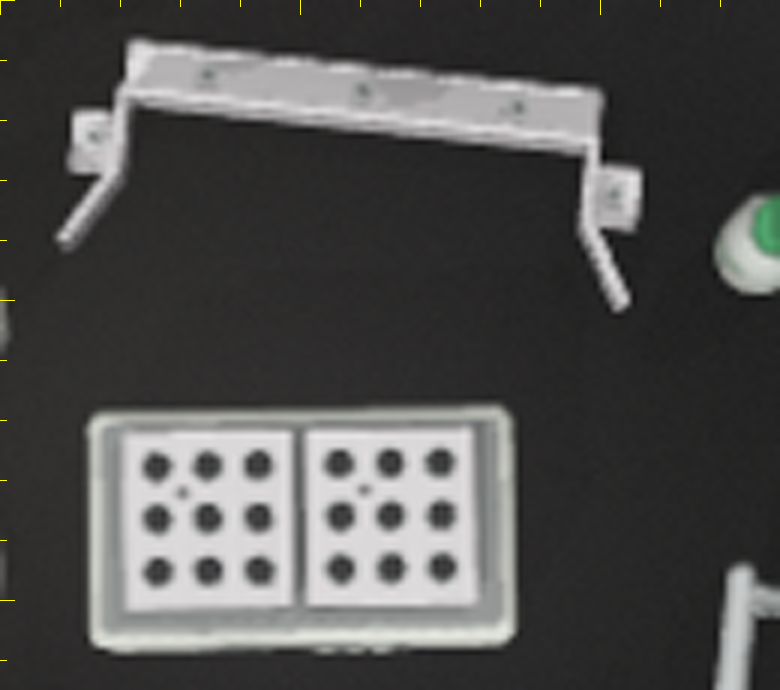

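View pics/t2.png

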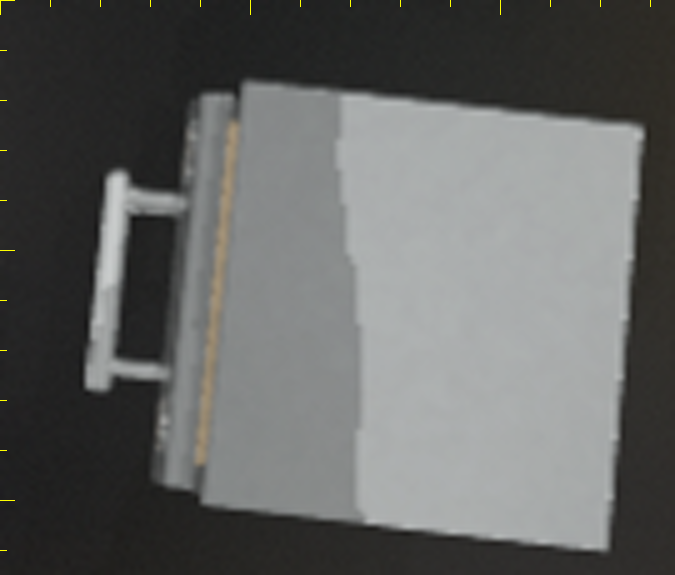

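```bash
cat > fit.py <<'E'
from h import *
import sys
from scipy.optimize import least_squares
# blocks' tube holes, crop coordinates -> heater pose
hp=[(157,466),(208,464),(258,464),(340,463),(390,462),(440,461),(158,572),(209,571),(260,570),(342,569),(391,568),(443,567)]
P=p2w('top',[(250+a/6,160+b/6) for a,b in hp],0.078)
print(P[:,:2].round(4)); c=P.mean(0); d=(P[0]-P[5]+P[6]-P[11]); print('heater centre',c,'yaw',np.degrees(np.arctan2(-d[0],d[1])))
b=P[0:6].mean(0)-P[6:].mean(0); print('yaw2',np.degrees(np.arctan2(b[1],b[0])))
# casing outline at 62 mm
o=p2w('top',[(250+a/6,160+b/6) for a,b in [(90,410),(511,406),(515,640),(92,648)]],0.062); print('outline',o.round(4),o.mean(0))
h=p2w('top',[(350+a/5,220+b/5) for a,b in [(117,172),(97,389)]],0.082); print('handle ends',h.round(4),h.mean(0),np.linalg.norm(h[0]-h[1]))
cb=p2w('top',[(350+a/5,220+b/5) for a,b in [(243,81),(643,127),(608,551),(202,503)]],0.116); print('cab top',cb.round(4),cb.mean(0))
E
python3 fit.py
python3 - <<'E'
from h import *
img=cv2.imread('pics/top0.png')
crop(img,255,160,110,60,7,'pics/c1.png')
img=cv2.imread('pics/scene0.png')
crop(img,340,185,90,95,6,'pics/c2.png')
# cradle guess from flange points: print some
for a,b,z in [(130,90,.024),(592,140,.024),(128,103,0),(592,153,0),(64,238,.024),(622,300,.024)]:
    print(a,b,p2w('top',(250+a/6,160+b/6),z).round(4))
E
```

```text
[[0.5749 0.1354]
 [0.576  0.1142]
 [0.5762 0.0933]
 [0.5771 0.0591]
 [0.5778 0.0383]
 [0.5784 0.0174]
 [0.5306 0.1341]
 [0.5312 0.1129]
 [0.5319 0.0918]
 [0.5327 0.0577]
 [0.5334 0.0373]
 [0.534  0.0157]]
heater centre [0.55451934 0.07560169 0.078     ] yaw 1.7013217139215202
yaw2 1.7521389050003657
outline [[ 0.6002  0.1657  0.062 ]
 [ 0.6042 -0.0128  0.062 ]
 [ 0.5047 -0.0153  0.062 ]
 [ 0.4994  0.1627  0.062 ]] [0.55211286 0.0750717  0.062     ]
handle ends [[ 0.5354 -0.1079  0.082 ]
 [ 0.4277 -0.0981  0.082 ]] [ 0.48155986 -0.10298309  0.082     ] 0.10819826504174503
cab top [[ 0.5779 -0.1647  0.116 ]
 [ 0.5578 -0.3596  0.116 ]
 [ 0.3539 -0.3388  0.116 ]
 [ 0.3749 -0.1442  0.116 ]] [ 0.46610752 -0.25181194  0.116     ]
130 90 [[0.7484 0.1557 0.024 ]]
592 140 [[ 0.7289 -0.0494  0.024 ]]
128 103 [[0.7486 0.159  0.    ]]
592 153 [[ 0.7287 -0.0512  0.    ]]
64 238 [[0.6815 0.1834 0.024 ]]
622 300 [[ 0.6572 -0.0631  0.024 ]]
```

View pics/c1.png

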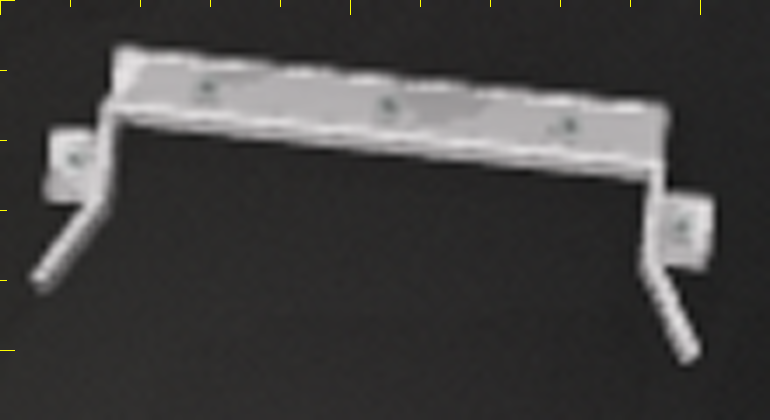

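View pics/c2.png

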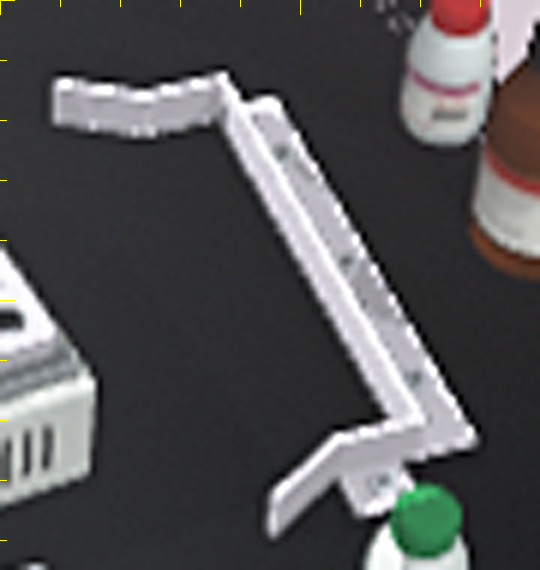

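```bash
cat >> h.py <<'E'
CR=np.array([0.7385,0.0537]); CY=np.radians(-5.5)
def c2w(p): c,s=np.cos(CY),np.sin(CY); return CR+np.array([[c,-s],[s,c]])@np.array(p)
def w2c(p): c,s=np.cos(CY),np.sin(CY); return np.array([[c,s],[-s,c]])@(np.array(p)-CR)
def delta(target,yaw=CY,st=None):
    """tool shift+turn to world target, tool y along yaw, z down"""
    st=st or telemetry.get_state(); r=rot(st['orientation'])
    t=R.from_matrix(np.array([[-np.sin(yaw),np.cos(yaw),0],[np.cos(yaw),np.sin(yaw),0],[0,0,-1]]))
    return np.r_[r.inv().apply(np.array(target)-st['tcp_pos']),(r.inv()*t).as_rotvec()].round(4)
def S(th): c,s=np.cos(th),np.sin(th); return np.array([[c,-s],[s,c]])
def plan(C,th,n=7,amp=np.radians(12),left=True):
    C=np.array(C)
    for i in range(n):
        sg=1 if left else -1; th2=-sg*amp
        con0=C+S(th)@[-50,sg*75]
        P=C+S(th)@[0,-sg*76]; C2=P+S(th2)@[0,sg*76]; con=C2+S(th2)@[-50,sg*75]
        print('L' if left else 'R','contact',con0.round(0),'->',con.round(0),'C',C2.round(0)); C,th,left=C2,th2,not left
E
python3 - <<'E'
from h import *
C=w2c([.5535,.0755])*1000; print(C)
plan(C,np.radians(7.1))
for n,uv,z in [('petri',(233,255),.014),('timer',(162,315),.015),('cup',(239,211),.062),('bottle',(378,200),.074)]:print(n,p2w('top',uv,z), w2c(p2w('top',uv,z)[0][:2]))
w=c2w([-.29,.09]); print(w,delta([*w,.20]))
E
```

```text
[-186.2377341     3.96817291]
L contact [-245.   72.] -> [-194.   87.] C [-161.    3.]
R contact [-226.  -60.] -> [-163.  -81.] C [-129.    3.]
L contact [-194.   66.] -> [-131.   87.] C [-98.   3.]
R contact [-162.  -60.] -> [-100.  -81.] C [-66.   3.]
L contact [-131.   66.] -> [-68.  87.] C [-35.   3.]
R contact [-99. -60.] -> [-36. -81.] C [-3.  3.]
L contact [-68.  66.] -> [-5. 87.] C [29.  3.]
petri [[0.5346986  0.25409873 0.014     ]] [-0.22207051  0.17994263]
timer [[0.37633038 0.433241   0.015     ]] [-0.39687966  0.34308125]
cup [[0.64385515 0.23274894 0.062     ]] [-0.1113702   0.16915333]
bottle [[ 0.67475934 -0.12056335  0.074     ]] [-0.04674481 -0.17957034]
[0.45846122 0.17108093] [-3.820e-01 -3.436e-01  3.850e-02 -1.200e-03  1.200e-03  1.349e+00]
```

send_rows(deltas=[-0.038,-0.034,0.004,0,0,0.135,-0.076,-0.068,0.008,0,0,0.27,-0.114,-0.103,0.012,0,0,0.405,-0.152,-0.137,0.015,0,0,0.54,-0.19,-0.17,0.019,0,0,0.675,-0.228,-0.205,0.023,0,0,0.81,-0.266,-0.24,0.027,0,0,0.945,-0.304,-0.275,0.031,0,0,1.08,-0.342,-0.31,0.035,0,0,1.215,-0.382,-0.344,0.038,0,0,1.349], gripper=1)

```text
time_s: 1.35
tcp_pos: [0.4588, 0.1698, 0.2005]
orientation: [-0.0, 0.742, 0.671, -0.0]
force: [0.1, -0.2, 0.2]
width: 0.0005
```

```bash
python3 - <<'E'
from h import *
s=telemetry.get_state(); print(s['time_s'],s['tcp_pos'],s['width'],s['joints'].round(2),w2c(s['tcp_pos'][:2]))
w=c2w([-.29,.073]); print(delta([*w,.03]))
E
```

```text
1.35 [0.4588048  0.1698225  0.20051436] 0.00046238866844659944 [-0.8   0.33  0.43  2.01 -0.18  0.84 -0.37] [-0.28953739  0.0887803 ]
[-0.0158 -0.0003  0.1705 -0.0003 -0.     -0.004 ]
```

send_rows(deltas=[-0.016,0,0.05,0,0,-0.004,-0.016,0,0.1,0,0,-0.004,-0.016,0,0.14,0,0,-0.004,-0.016,0,0.17,0,0,-0.004,-0.016,0,0.17,0,0,-0.004])

```text
time_s: 1.98
tcp_pos: [0.4553, 0.1546, 0.0291]
orientation: [-0.001, 0.739, 0.674, -0.002]
force: [1.2, -0.0, 0.0]
width: 0.0005
```

```bash
python3 - <<'E'
from h import *
s=telemetry.get_state(); print(s['time_s'],s['tcp_pos'],s['force'],w2c(s['tcp_pos'][:2]))
a=cams.camera('top');b=cams.camera('scene')
cv2.imwrite('pics/a1.png',np.hstack([cv2.resize(a[150:350,200:400],(400,400)),cv2.resize(b[150:350,200:400],(400,400))]))
E
```

```text
1.975 [0.45529393 0.15464571 0.02909265] [ 1.18672367 -0.01764705  0.03503564] [-0.29157746  0.07333688]
```

View pics/a1.png

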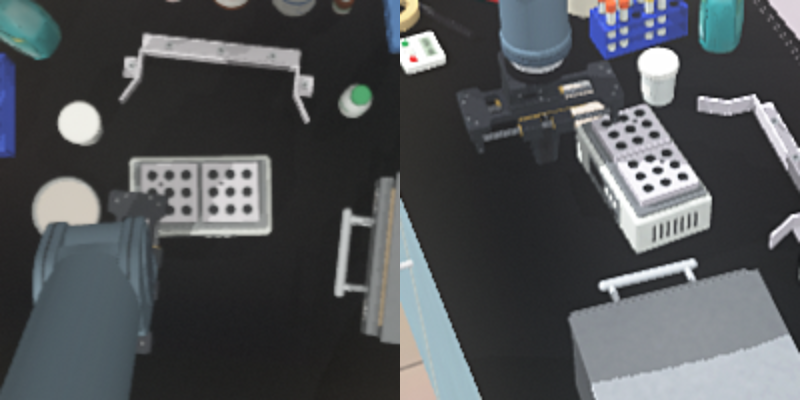

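The picture shows the closed fingers down behind the heater's left end and clear of the petri dish. First left swing.

send_rows(deltas=[0,0.01,0,0,0,0,0,0.02,0,0,0,0,0.002,0.027,0,0,0,0,0.004,0.034,0,0,0,0,0.006,0.041,0,0,0,0,0.008,0.048,0,0,0,0,0.01,0.055,0,0,0,0,0.012,0.062,0,0,0,0,0.014,0.07,0,0,0,0,0.014,0.07,0,0,0,0])

```text
time_s: 3.32
tcp_pos: [0.5236, 0.1638, 0.0298]
orientation: [-0.003, 0.738, 0.674, -0.003]
force: [-9.6, 2.1, 2.9]
width: 0.0003
```

```bash
python3 - <<'E'
from h import *
s=telemetry.get_state(); print(s['time_s'],s['tcp_pos'],s['force'],w2c(s['tcp_pos'][:2]))
a=cams.camera('top')
crop(a,250,160,130,115,6,'pics/a2.png')
E
```

```text
3.325 [0.52355891 0.16380061 0.02980229] [-9.62340906  2.08681243  2.92470396] [-0.22450422  0.08899253]
```

View pics/a2.png

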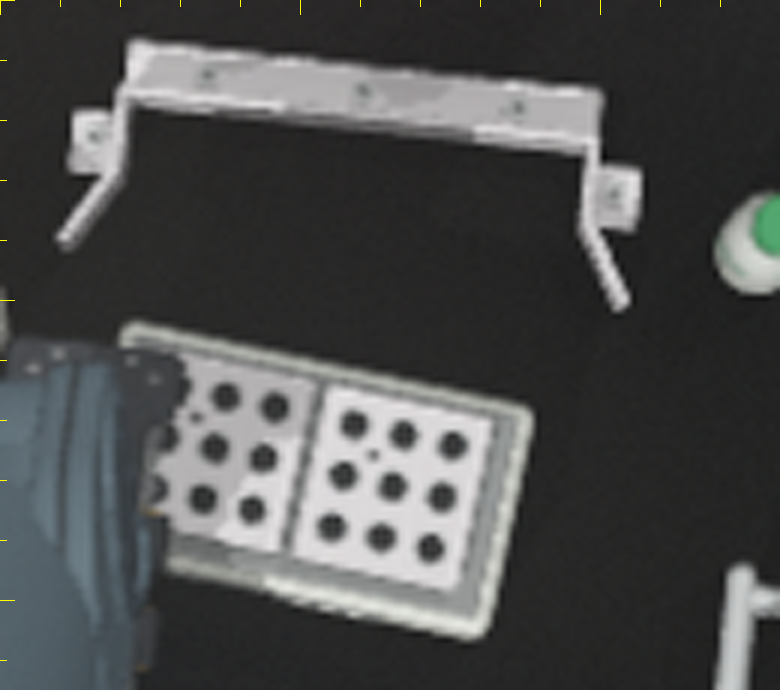

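```bash
cat >> h.py <<'E'
_hp=[(157,466),(208,464),(258,464),(340,463),(390,462),(440,461),(158,572),(209,571),(260,570),(342,569),(391,568),(443,567)]
_M={'mtx': np.array([[433.21664986,0,323.9347236],[0,433.21664986,250.29621859],[0,0,1]]),'position':np.array([0.45363449,0.03385025,1.15731815]),'attitude':np.array([0.71035702,0.02353038,-0.03582388,-0.70253532])}
def holes():
    P=p2w('top',[(250+a/6,160+b/6) for a,b in _hp],0.078,_M)[:,:2]; th=np.radians(1.72)
    return (S(th).T@(P-[.554,.0755]).T).T   # order: far row L..R (6), near row L..R (6)
def hpose(d,x0=250,y0=160,s=6):
    """d: {index:(cropx,cropy)} -> heater pose in cradle frame mm, deg"""
    H=holes(); k=list(d); A=H[k]; B=p2w('top',[(x0+d[i][0]/s,y0+d[i][1]/s) for i in k],0.078,_M)[:,:2]
    a=A-A.mean(0); b=B-B.mean(0); th=np.arctan2((a[:,0]*b[:,1]-a[:,1]*b[:,0]).sum(),(a*b).sum())
    C=B.mean(0)-S(th)@A.mean(0); c=w2c(C)*1000
    print('heater C mm',c.round(1),'rel deg',np.degrees(th-CY).round(2),'res mm',(1000*np.abs(C+(S(th)@A.T).T-B).max()).round(1)); return c,th-CY
E
python3 - <<'E'
from h import *
c,t=hpose({3:(354,424),4:(403,434),5:(452,445),9:(331,526),10:(381,537),11:(430,548),2:(275,407),8:(252,510)})
plan(c,t,3,amp=np.radians(11))
E
```

```text
heater C mm [-164.9    5.1] rel deg -5.95 res mm 0.5
L contact [-207.   85.] -> [-193.   87.] C [-158.    4.]
R contact [-222.  -60.] -> [-164.  -79.] C [-129.    4.]
L contact [-193.   68.] -> [-135.   87.] C [-100.    4.]
```

send_rows(deltas=[0,0.007,0,0,0,0,0.001,0.014,0,0,0,0,0.001,0.014,0,0,0,0,-0.005,-0.01,0,0,0,0,-0.03,-0.03,0,0,0,0,-0.07,-0.032,0,0,0,0,-0.11,-0.032,0,0,0,0,-0.148,-0.032,0,0,0,0,-0.148,-0.03,0,0,0,0])

```text
time_s: 4.5
tcp_pos: [0.4846, 0.0148, 0.0311]
orientation: [0.001, 0.741, 0.672, -0.0]
force: [-0.4, -0.3, -0.3]
width: 0.0004
```

```bash
cat > look.py <<'E'
from h import *
import sys
s=telemetry.get_state(); print(s['time_s'],s['tcp_pos'],s['force'],(1000*w2c(s['tcp_pos'][:2])).round(1))
a=cams.camera('top')
x0,y0=(int(v) for v in (sys.argv[2:4] or (250,160)))
crop(a,x0,y0,130,115,6,sys.argv[1])
E
python3 look.py pics/a3.png
```

```text
4.5 [0.48455901 0.01478055 0.03106951] [-0.43050677 -0.29282479 -0.27212268] [-249.   -63.1]
```

View pics/a3.png

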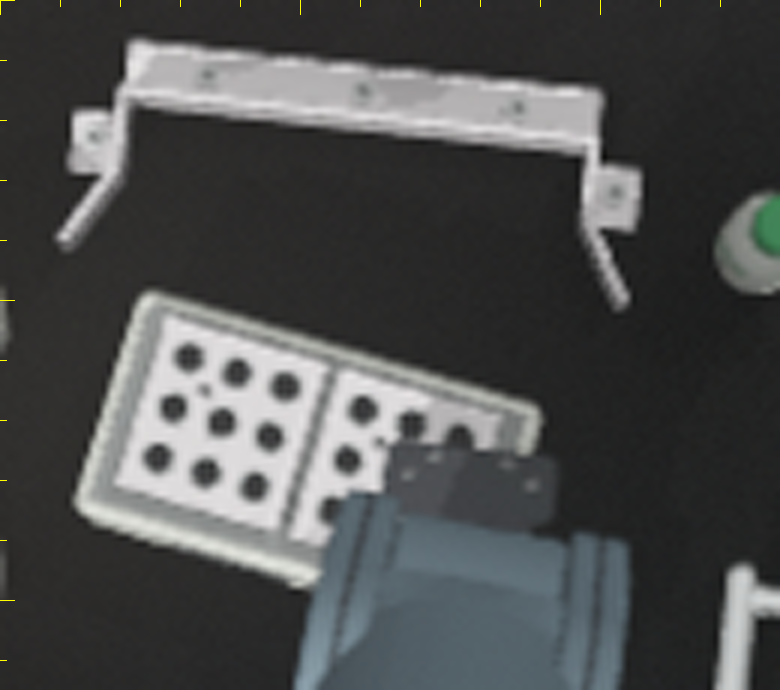

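```bash
python3 - <<'E'
from h import *
c,t=hpose({0:(190,357),1:(237,373),2:(285,387),6:(158,458),7:(205,472),8:(254,487),3:(363,410)})
plan(c,t,5,amp=np.radians(11),left=False)
E
```

```text
heater C mm [-157.2    3.7] rel deg -10.83 res mm 0.8
R contact [-220.  -61.] -> [-163.  -79.] C [-128.    4.]
L contact [-192.   68.] -> [-134.   87.] C [-99.   4.]
R contact [-163.  -60.] -> [-105.  -79.] C [-70.   4.]
L contact [-134.   68.] -> [-76.  87.] C [-41.   4.]
R contact [-105.  -60.] -> [-47. -79.] C [-12.   4.]
```

send_rows(deltas=[0,0.01,0,0,0,0,-0.002,0.018,0,0,0,0,-0.004,0.026,0,0,0,0,-0.006,0.034,0,0,0,0,-0.008,0.042,0,0,0,0,-0.01,0.05,0,0,0,0,-0.013,0.058,0,0,0,0,-0.015,0.064,0,0,0,0,-0.016,0.069,0,0,0,0,-0.016,0.069,0,0,0,0])

```text
time_s: 5.8
tcp_pos: [0.5466, -0.0023, 0.0293]
orientation: [-0.004, 0.738, 0.675, -0.004]
force: [-12.9, -0.1, 6.5]
width: 0.0004
```

send_rows(deltas=[0,0,0,0,0,0,0.005,-0.02,0,0,0,0,0.03,-0.038,0,0,0,0,0.07,-0.04,0,0,0,0,0.11,-0.04,0,0,0,0,0.147,-0.04,0,0,0,0,0.147,-0.04,0,0,0,0])

```text
time_s: 6.68
tcp_pos: [0.5259, 0.1518, 0.0306]
orientation: [-0.001, 0.736, 0.677, 0.001]
force: [0.5, -0.6, 0.2]
width: 0.0005
```

```bash
python3 look.py pics/a4.png
```

```text
6.675 [0.52590212 0.15183614 0.03064346] [ 0.53589586 -0.59321997  0.16754842] [-221.    77.3]
```

View pics/a4.png

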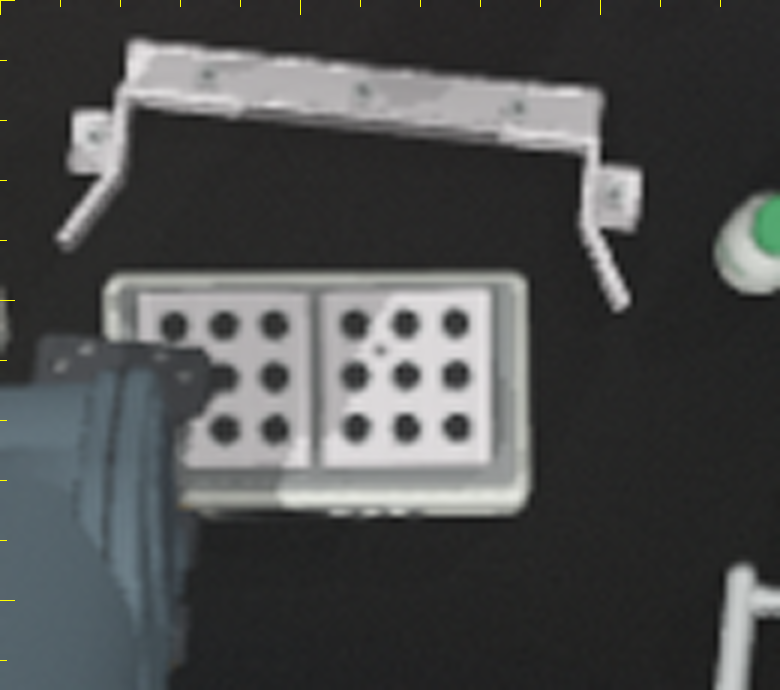

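```bash
python3 - <<'E'
from h import *
c,t=hpose({0:(174,325),1:(224,325),2:(274,325),3:(354,324),5:(456,323),8:(275,429),9:(356,428),11:(458,428),10:(406,428)})
plan(c,t,4,amp=np.radians(11),left=True)
plan(c,t,4,amp=np.radians(11),left=False)
E
```

```text
heater C mm [-126.6    4.1] rel deg 6.85 res mm 0.6
L contact [-185.   73.] -> [-138.   86.] C [-103.    3.]
R contact [-166.  -61.] -> [-109.  -80.] C [-74.   3.]
L contact [-137.   67.] -> [-80.  86.] C [-45.   3.]
R contact [-108.  -61.] -> [-51. -80.] C [-16.   3.]
R contact [-167.  -76.] -> [-156.  -78.] C [-121.    5.]
L contact [-185.   69.] -> [-127.   88.] C [-92.   5.]
R contact [-156.  -59.] -> [-98. -78.] C [-63.   5.]
L contact [-127.   69.] -> [-69.  88.] C [-34.   5.]
```

send_rows(deltas=[-0.003,0.01,0,0,0,0,-0.002,0.018,0,0,0,0,0,0.026,0,0,0,0,0.002,0.034,0,0,0,0,0.004,0.042,0,0,0,0,0.006,0.05,0,0,0,0,0.008,0.058,0,0,0,0,0.01,0.065,0,0,0,0,0.011,0.072,0,0,0,0,0.011,0.072,0,0,0,0])

```text
time_s: 7.98
tcp_pos: [0.5937, 0.1506, 0.0295]
orientation: [-0.004, 0.739, 0.674, -0.004]
force: [-12.6, 2.6, 6.2]
width: 0.0008
```

send_rows(deltas=[0,0,0,0,0,0,-0.005,-0.02,0,0,0,0,-0.03,-0.046,0,0,0,0,-0.07,-0.046,0,0,0,0,-0.11,-0.046,0,0,0,0,-0.15,-0.046,0,0,0,0,-0.15,-0.046,0,0,0,0])

```text
time_s: 8.85
tcp_pos: [0.5386, -0.0002, 0.031]
orientation: [0.001, 0.741, 0.671, -0.001]
force: [-0.4, 1.5, 0.7]
width: 0.0004
```

```bash
python3 look.py pics/a5.png
```

```text
8.85 [ 5.38641116e-01 -2.27692811e-04  3.10326374e-02] [-0.37282858  1.46091645  0.7384518 ] [-193.8  -72.8]
```

View pics/a5.png

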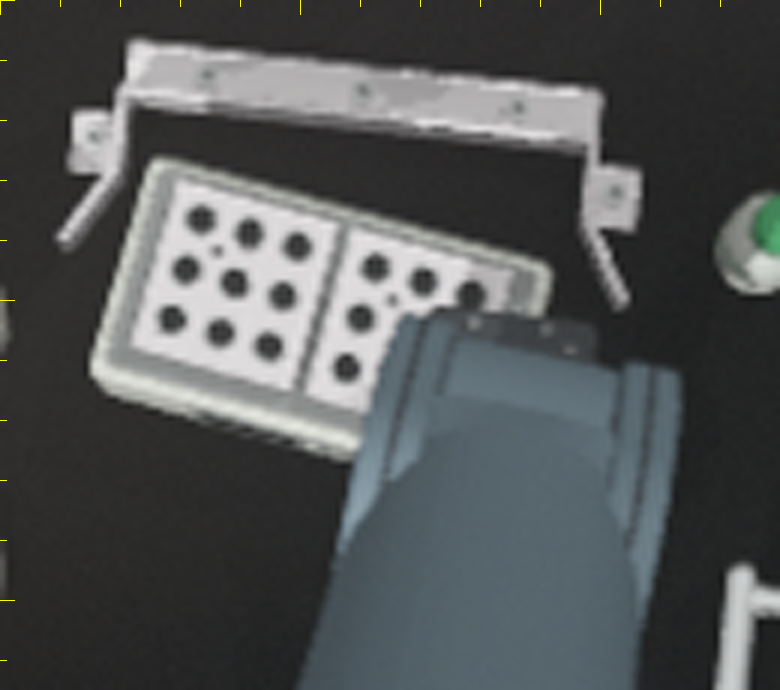

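```bash
python3 - <<'E'
from h import *
c,t=hpose({0:(201,219),1:(250,234),2:(298,247),3:(376,268),6:(172,319),7:(220,333),8:(269,347),9:(346,367)})
plan(c,t,4,amp=np.radians(7),left=False)
E
```

```text
heater C mm [-97.2   4.6] rel deg -9.52 res mm 0.9
R contact [-159.  -61.] -> [-116.  -76.] C [-75.   4.]
L contact [-134.   72.] -> [-97.  85.] C [-57.   4.]
R contact [-116.  -64.] -> [-79. -76.] C [-38.   4.]
L contact [-97.  72.] -> [-60.  85.] C [-20.   4.]
```

send_rows(deltas=[0.01,0.007,0,0,0,0,0.01,0.014,0,0,0,0,0.008,0.021,0,0,0,0,0.006,0.028,0,0,0,0,0.004,0.035,0,0,0,0,0.002,0.042,0,0,0,0,0,0.049,0,0,0,0,-0.002,0.055,0,0,0,0,-0.003,0.06,0,0,0,0,-0.003,0.06,0,0,0,0])

```text
time_s: 10.15
tcp_pos: [0.5925, -0.0026, 0.0294]
orientation: [-0.004, 0.739, 0.674, -0.004]
force: [-13.8, 0.9, 9.1]
width: 0.0005
```

send_rows(deltas=[0,0,0,0,0,0,0.005,-0.02,0,0,0,0,0.03,-0.032,0,0,0,0,0.07,-0.034,0,0,0,0,0.11,-0.034,0,0,0,0,0.142,-0.034,0,0,0,0,0.142,-0.034,0,0,0,0])

```text
time_s: 11.02
tcp_pos: [0.5774, 0.1454, 0.0306]
orientation: [-0.001, 0.737, 0.676, 0.001]
force: [0.3, 0.1, 1.2]
width: 0.0006
```

```bash
python3 look.py pics/a6.png
```

```text
11.025 [0.57739466 0.14541532 0.03058458] [0.25277866 0.06072019 1.1504654 ] [-169.2   75.9]
```

View pics/a6.png

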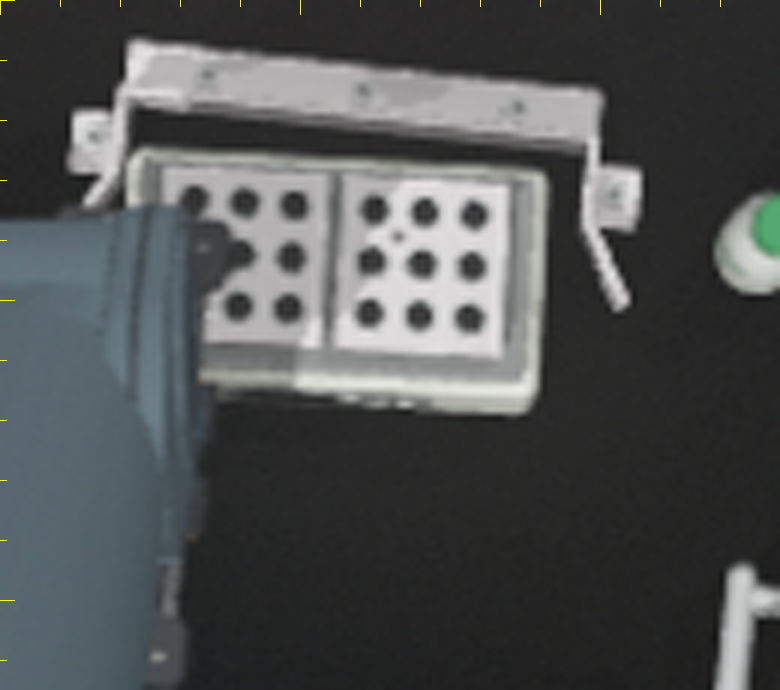

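```bash
python3 - <<'E'
from h import *
c,t=hpose({0:(195,201),1:(245,203),2:(294,206),3:(375,209),4:(425,212),5:(474,215),7:(239,306),8:(288,309),9:(369,313),10:(420,315),11:(470,319)})
plan(c,t,4,amp=np.radians(6),left=True)
E
```

```text
heater C mm [-76.5   2.6] rel deg 3.41 res mm 0.5
L contact [-131.   75.] -> [-106.   82.] C [-64.   2.]
R contact [-122.  -67.] -> [-90. -77.] C [-48.   2.]
L contact [-106.   72.] -> [-74.  82.] C [-32.   2.]
R contact [-90. -67.] -> [-58. -77.] C [-16.   2.]
```

send_rows(deltas=[0,0.01,0,0,0,0,0,0.018,0,0,0,0,0.002,0.025,0,0,0,0,0.003,0.032,0,0,0,0,0.004,0.038,0,0,0,0,0.005,0.044,0,0,0,0,0.006,0.048,0,0,0,0,0.006,0.048,0,0,0,0])

```text
time_s: 12.08
tcp_pos: [0.6203, 0.1433, 0.0296]
orientation: [-0.004, 0.739, 0.674, -0.004]
force: [-14.7, 2.5, 10.0]
width: 0.0006
```

send_rows(deltas=[0,0,0,0,0,0,-0.005,-0.02,0,0,0,0,-0.03,-0.034,0,0,0,0,-0.07,-0.036,0,0,0,0,-0.11,-0.036,0,0,0,0,-0.15,-0.036,0,0,0,0,-0.15,-0.036,0,0,0,0])

```text
time_s: 12.95
tcp_pos: [0.5759, -0.0088, 0.0311]
orientation: [0.001, 0.741, 0.671, -0.001]
force: [-0.6, 0.4, 0.3]
width: 0.0006
```

```bash
python3 look.py pics/a7.png
```

```text
12.95 [ 0.57594641 -0.00879271  0.03105064] [-0.64046969  0.43886056  0.29099721] [-155.8  -77.8]
```

View pics/a7.png

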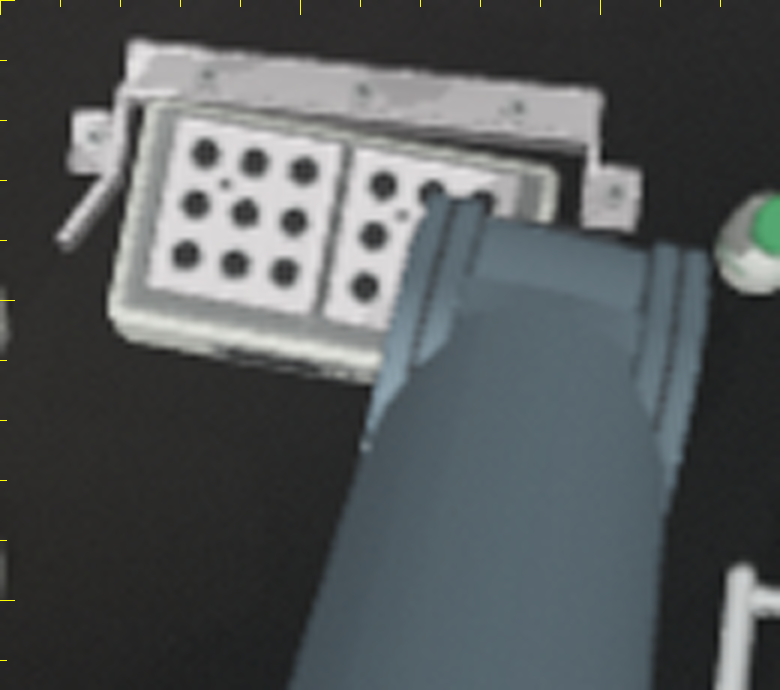

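```bash
python3 - <<'E'
from h import *
c,t=hpose({0:(205,153),1:(255,162),2:(304,171),3:(383,185),6:(186,255),7:(235,264),8:(285,272),9:(365,287)})
plan(c,t,2,amp=np.radians(2),left=False)
E
```

```text
heater C mm [-63.4   3.3] rel deg -3.93 res mm 0.5
R contact [-118.  -68.] -> [-103.  -74.] C [-56.   3.]
L contact [-108.   76.] -> [-98.  80.] C [-50.   3.]
```

send_rows(deltas=[0.008,0.01,0,0,0,0,0.008,0.018,0,0,0,0,0.007,0.024,0,0,0,0,0.006,0.03,0,0,0,0,0.004,0.036,0,0,0,0,0.004,0.039,0,0,0,0,0.004,0.039,0,0,0,0])

```text
time_s: 13.88
tcp_pos: [0.6095, -0.0012, 0.0297]
orientation: [-0.005, 0.738, 0.674, -0.004]
force: [-16.7, 1.0, 12.9]
width: 0.0001
```

send_rows(deltas=[0,0,0,0,0,0,0.005,-0.015,0,0,0,0,0.03,-0.022,0,0,0,0,0.07,-0.022,0,0,0,0,0.11,-0.022,0,0,0,0,0.15,-0.022,0,0,0,0,0.15,-0.022,0,0,0,0])

```text
time_s: 14.75
tcp_pos: [0.607, 0.1546, 0.0305]
orientation: [-0.001, 0.736, 0.677, 0.001]
force: [0.3, 0.0, -0.0]
width: 0.0007
```

```bash
python3 look.py pics/a8.png
```

```text
14.75 [0.60703807 0.15461301 0.03049651] [ 0.29012351  0.01503642 -0.01543234] [-140.5   87.8]
```

View pics/a8.png

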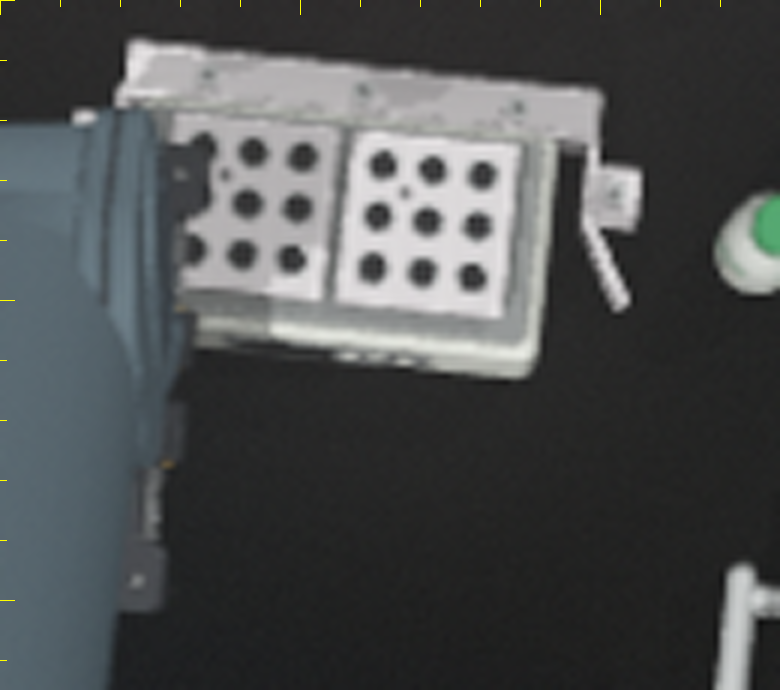

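```bash
python3 - <<'E'
from h import *
c,t=hpose({1:(253,152),2:(302,157),3:(383,165),4:(432,170),5:(482,175),7:(243,254),8:(292,259),9:(373,267),10:(422,272),11:(472,277)})
plan(c,t,2,amp=np.radians(2),left=True)
E
```

```text
heater C mm [-56.2   2.6] rel deg 0.67 res mm 0.6
L contact [-107.   77.] -> [-100.   79.] C [-53.   3.]
R contact [-105.  -71.] -> [-95. -74.] C [-47.   3.]
```

send_rows(deltas=[-0.01,0.007,0,0,0,0,-0.01,0.013,0,0,0,0,-0.01,0.018,0,0,0,0,-0.01,0.023,0,0,0,0,-0.01,0.027,0,0,0,0,-0.01,0.027,0,0,0,0])

```text
time_s: 15.55
tcp_pos: [0.6273, 0.1361, 0.0299]
orientation: [-0.004, 0.739, 0.674, -0.004]
force: [-16.4, 0.9, 13.1]
width: 0.0004
```

send_rows(deltas=[0,0,0,0,0,0,-0.005,-0.015,0,0,0,0,-0.03,-0.022,0,0,0,0,-0.07,-0.022,0,0,0,0,-0.11,-0.022,0,0,0,0,-0.15,-0.022,0,0,0,0,-0.15,-0.022,0,0,0,0])

```text
time_s: 16.42
tcp_pos: [0.5971, -0.0169, 0.0311]
orientation: [0.001, 0.741, 0.671, -0.001]
force: [0.5, 0.4, -0.2]
width: 0.0002
```

```bash
python3 look.py pics/a9.png
```

```text
16.425 [ 0.59714697 -0.01690815  0.03107136] [ 0.52975802  0.42095812 -0.24041615] [-133.9  -83.8]
```

View pics/a9.png

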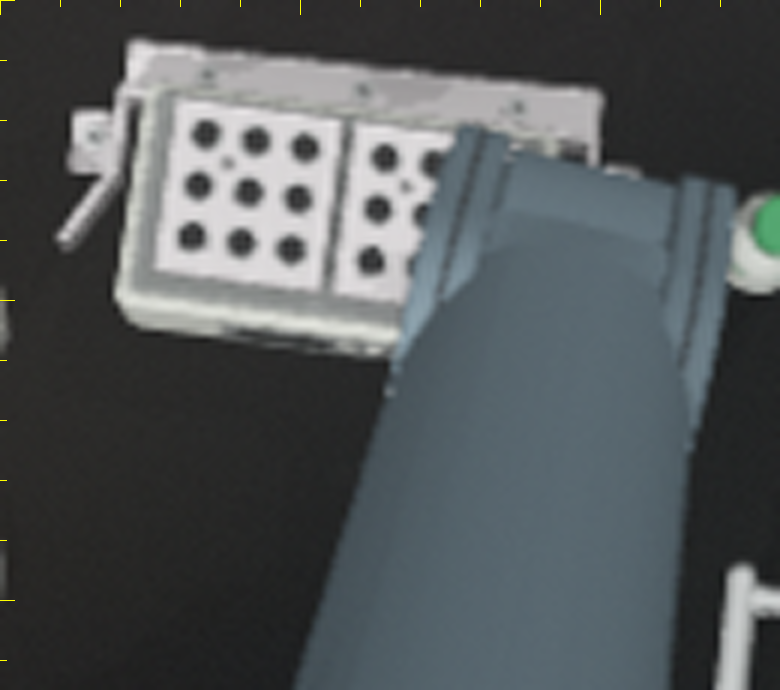

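```bash
python3 - <<'E'
from h import *
c,t=hpose({0:(206,134),1:(256,141),2:(305,148),3:(385,157),6:(192,236),7:(240,242),8:(291,249),9:(371,261)})
E
```

```text
heater C mm [-52.6   2.8] rel deg -1.43 res mm 0.7
```

send_rows(deltas=[0.01,0.007,0,0,0,0,0.01,0.013,0,0,0,0,0.01,0.018,0,0,0,0,0.01,0.021,0,0,0,0,0.01,0.023,0,0,0,0,0.01,0.023,0,0,0,0])

```text
time_s: 17.23
tcp_pos: [0.6153, -0.0008, 0.0297]
orientation: [-0.005, 0.738, 0.675, -0.004]
force: [-18.0, 2.8, 13.9]
width: 0.0005
```

```bash
python3 look.py pics/a10.png
```

```text
17.225 [ 0.61526531 -0.00080386  0.0296972 ] [-18.0258664    2.77104132  13.9480512 ] [-117.4  -66.1]
```

View pics/a10.png

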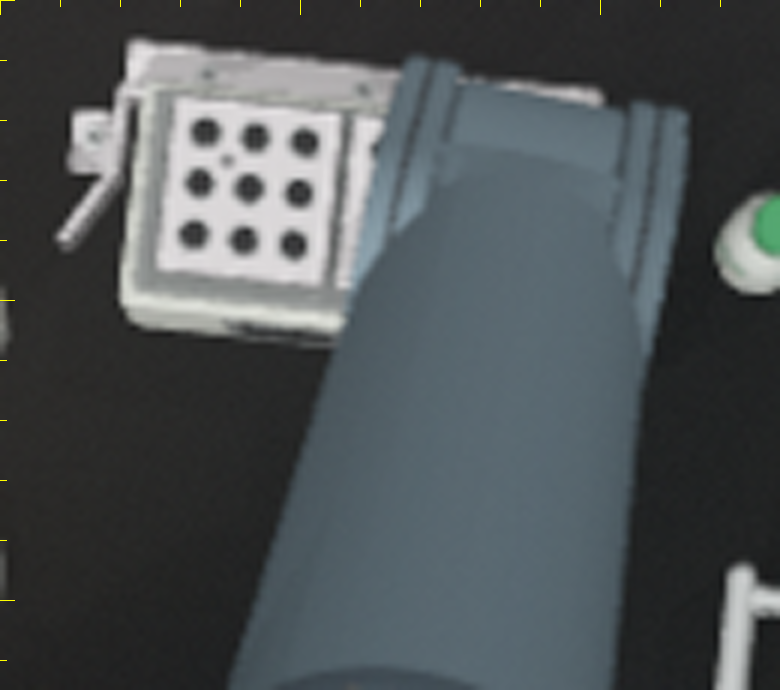

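```bash
python3 - <<'E'
from h import *
c,t=hpose({0:(206,132),1:(256,137),2:(305,142),6:(194,234),7:(244,240),8:(294,245)})
E
```

```text
heater C mm [-50.2   2.3] rel deg 0.07 res mm 0.4
```

send_rows(deltas=[0,0.003,0,0,0,0,0,0.003,0,0,0,0])

```text
time_s: 17.52
tcp_pos: [0.6159, -0.0011, 0.0296]
orientation: [-0.007, 0.738, 0.675, -0.005]
force: [-24.7, 3.0, 21.2]
width: 0.0001
```

send_rows(deltas=[0,-0.015,0,0,0,0,0.03,-0.026,0,0,0,0,0.07,-0.026,0,0,0,0,0.11,-0.026,0,0,0,0,0.142,-0.026,0,0,0,0,0.142,-0.014,0,0,0,0,0.142,-0.006,0,0,0,0,0.142,-0.001,0,0,0,0,0.142,0.001,0,0,0,0,0.142,0.001,0,0,0,0])

```text
time_s: 18.77
tcp_pos: [0.6293, 0.1397, 0.0301]
orientation: [-0.008, 0.738, 0.674, -0.006]
force: [-29.5, 7.0, 25.1]
width: 0.0005
```

```bash
python3 look.py pics/a11.png
```

```text
18.775 [0.62928019 0.13968167 0.03010075] [-29.4695979    6.95798905  25.08077038] [-117.    75.1]
```

View pics/a11.png

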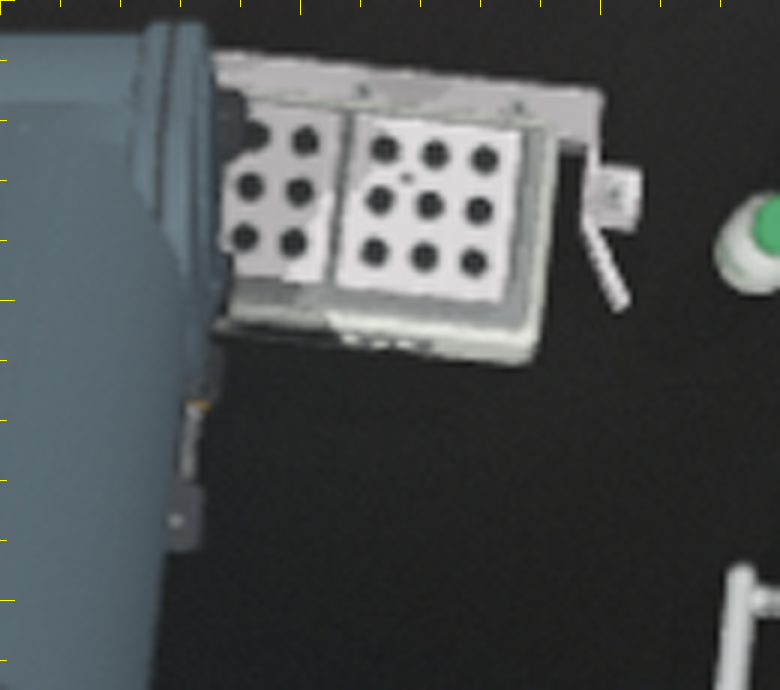

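send_rows(deltas=[0,-0.02,0,0,0,0,0,-0.04,-0.02,0,0,0,0,-0.05,-0.08,0,0,0,-0.04,-0.07,-0.13,0,0,0,-0.09,-0.1,-0.17,0,0,0,-0.14,-0.13,-0.17,0,0,0,-0.14,-0.17,-0.17,0,0,0,-0.14,-0.2,-0.17,0,0,0,-0.14,-0.2,-0.17,0,0,0])

```text
time_s: 19.95
tcp_pos: [0.4246, 0.0153, 0.2009]
orientation: [-0.0, 0.74, 0.673, -0.0]
force: [0.7, -0.0, 0.6]
width: 0.0001
```

```bash
python3 look.py pics/a12.png; python3 - <<'E'
from h import *
b=cams.camera('scene'); cv2.imwrite('pics/s12.png',b)
crop(b,285,270,110,70,7,'pics/s12c.png')
a=cams.camera('top'); crop(a,350,225,60,90,7,'pics/t12c.png')
E
```

```text
19.95 [0.42457146 0.01533444 0.20087219] [ 0.66459448 -0.01209357  0.63658433] [-308.8  -68.3]
```

View pics/a12.png

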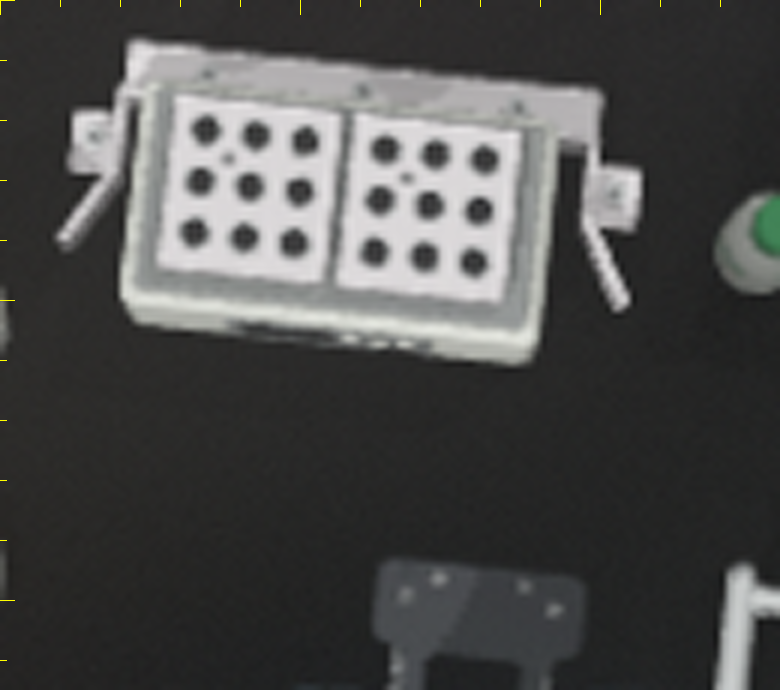

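View pics/s12c.png

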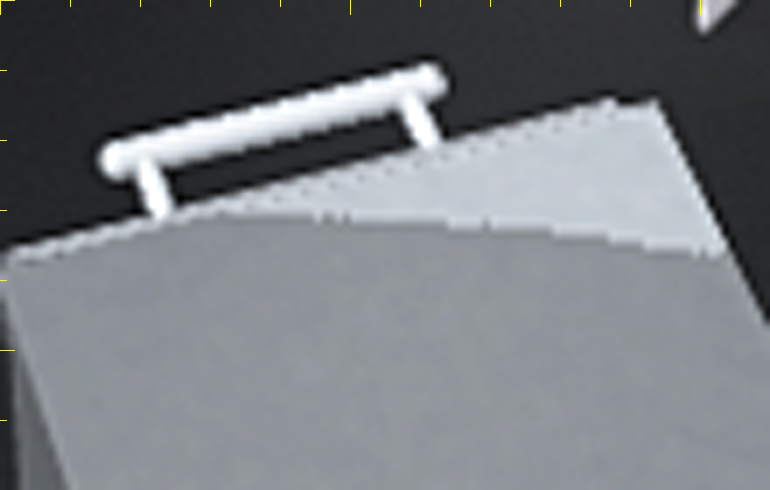

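View pics/t12c.png

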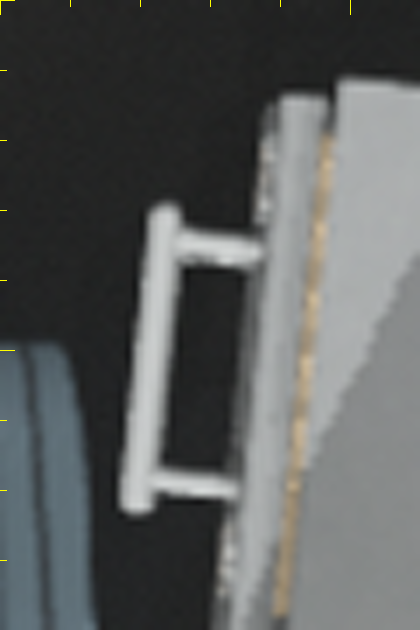

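```bash
python3 - <<'E'
from h import *
c,t=hpose({0:(206,130),1:(256,136),2:(306,141),3:(386,149),4:(435,154),5:(484,159),6:(194,233),8:(294,243),9:(375,251),11:(474,262)})
h=p2w('top',[(350+165/7,225+212/7),(350+136/7,225+505/7)],.082);print('top',h.round(4),h.mean(0))
h2=p2w('scene',[(285+432/7,270+82/7),(285+115/7,270+160/7)],.082);print('scene',h2.round(4),h2.mean(0))
H=(h.mean(0)+h2.mean(0))[:2]/2; d=h[0]-h[1]; y=np.arctan2(d[1],d[0]); print(H,np.degrees(y))
out=np.array([-np.sin(y),np.cos(y)]); g=H-.0195*out; print(g,delta([*g,.2]),delta([*g,.062]))
# drawer front plate top edge near bar (z~0.11) for gap
f=p2w('top',[(350+262/7,225+180/7),(350+235/7,225+560/7)],.06);print(f)
E
```

```text
heater C mm [-49.3   2.3] rel deg 0.33 res mm 0.7
top [[ 0.5332 -0.1083  0.082 ]
 [ 0.4293 -0.0981  0.082 ]] [ 0.48126329 -0.10323232  0.082     ]
scene [[ 0.5328 -0.1072  0.082 ]
 [ 0.4312 -0.0965  0.082 ]] [ 0.48196471 -0.10186371  0.082     ]
[ 0.481614   -0.10254801] -5.603553261021408
[ 0.47970993 -0.12195483] [-1.325e-01  6.480e-02  1.200e-03  1.700e-03  1.000e-04  2.900e-03] [-1.325e-01  6.460e-02  1.392e-01  1.700e-03  1.000e-04  2.900e-03]
[[ 0.54694642 -0.14662564  0.06      ]
 [ 0.4094525  -0.13659924  0.06      ]]
```

send_rows(deltas=[-0.045,0.022,0,0,0,0,-0.09,0.044,0,0,0,0,-0.1325,0.065,0.02,0,0,0.003,-0.1325,0.065,0.06,0,0,0.003,-0.1325,0.065,0.095,0,0,0.003,-0.1325,0.065,0.095,0,0,0.003])

```text
time_s: 20.85
tcp_pos: [0.4776, -0.1218, 0.1037]
orientation: [-0.001, 0.74, 0.673, -0.002]
force: [-0.3, -0.1, -0.1]
width: 0.0002
```

```bash
python3 - <<'E'
from h import *
s=telemetry.get_state(); print(s['tcp_pos'],s['force'],delta([.4797,-.122,.062]))
b=cams.camera('scene'); a=cams.camera('wrist')
cv2.imwrite('pics/b1.png',np.hstack([cv2.resize(b[240:360,270:390],(400,400)),a[40:440,120:520]]))
E
```

```text
[ 0.4776158  -0.12176655  0.10370066] [-0.29159446 -0.08019188 -0.09791264] [-0.      0.0023  0.0417 -0.0047  0.0007  0.0004]
```

View pics/b1.png

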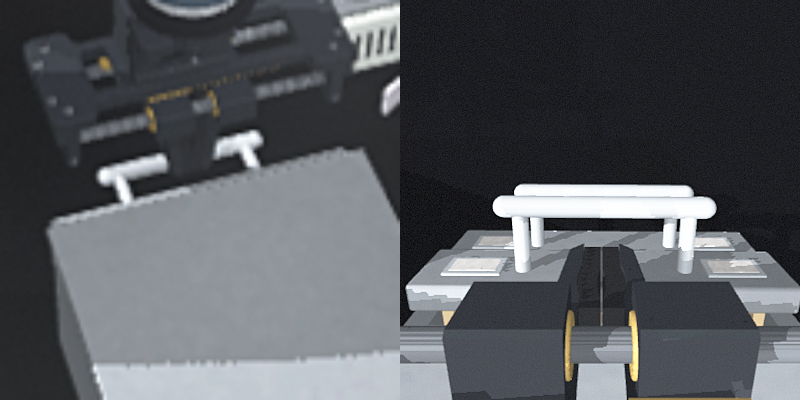

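The scene view shows the finger tips between the two handle posts, behind the bar. Descend.

send_rows(deltas=[0,0.002,0.015,0,0,0,0,0.002,0.03,0,0,0,0,0.002,0.04,0,0,0,0,0.002,0.04,0,0,0])

```text
time_s: 21.45
tcp_pos: [0.4799, -0.1214, 0.0649]
orientation: [-0.001, 0.74, 0.673, -0.001]
force: [0.6, -0.5, -1.1]
width: 0.0006
```

send_rows(deltas=[0.01,0,0,0,0,0,0.025,0,0,0,0,0,0.04,0,0,0,0,0,0.055,0,0,0,0,0,0.07,0,0,0,0,0,0.085,0,0,0,0,0,0.095,0,0,0,0,0,0.105,0,0,0,0,0,0.112,0,0,0,0,0,0.115,0,0,0,0,0])

```text
time_s: 22.7
tcp_pos: [0.4915, -0.0066, 0.0657]
orientation: [-0.0, 0.74, 0.673, -0.0]
force: [1.3, -0.9, -0.3]
width: 0.0002
```

```bash
python3 - <<'E'
from h import *
s=telemetry.get_state(); print(s['time_s'],s['tcp_pos'],s['force'])
b=cams.camera('scene'); a=cams.camera('top')
cv2.imwrite('pics/b2.png',np.hstack([cv2.resize(b[190:370,230:410],(400,400)),cv2.resize(a[190:340,300:450],(400,400))]))
E
```

```text
22.7 [ 0.49145279 -0.00659625  0.06568515] [ 1.288009   -0.9370969  -0.27530134]
```

View pics/b2.png

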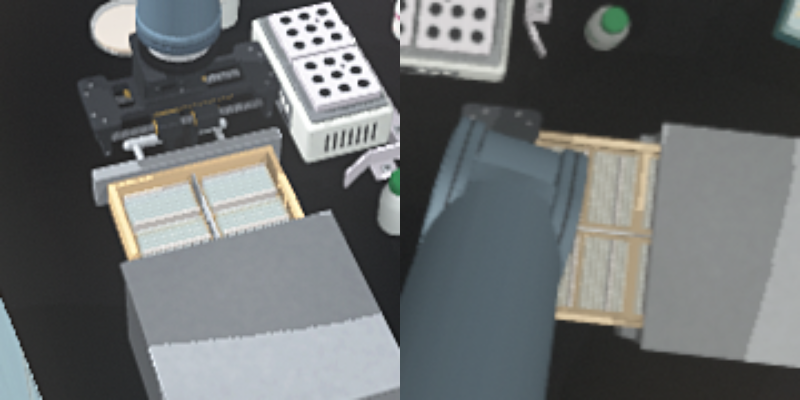

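send_rows(deltas=[0.005,0,0,0,0,0,0.01,0,0,0,0,0,0.013,0,0,0,0,0,0.013,0,0,0,0,0])

```text
time_s: 23.3
tcp_pos: [0.4928, 0.0065, 0.0657]
orientation: [-0.0, 0.74, 0.673, 0.0]
force: [-0.7, 0.3, -0.7]
width: 0.0007
```

send_rows(deltas=[0.004,0,0,0,0,0,0.006,0,0,0,0,0,0.006,0,0,0,0,0])

```text
time_s: 23.68
tcp_pos: [0.493, 0.0078, 0.0658]
orientation: [0.002, 0.741, 0.671, -0.001]
force: [-0.2, -12.2, 1.0]
width: 0.0005
```

At the stop: force has risen to 12 N and motion has ended. Release and lift.

send_rows(deltas=[-0.005,0,0,0,0,0,-0.009,0,0,0,0,0,-0.009,0,0,0,0,0,-0.009,0,-0.03,0,0,0,-0.009,0,-0.06,0,0,0,-0.009,0,-0.11,0,0,0,-0.009,-0.03,-0.15,0,0,0,0.05,-0.06,-0.17,0,0,0,0.1,-0.07,-0.17,0,0,0,0.1,-0.07,-0.17,0,0,0])

```text
time_s: 24.92
tcp_pos: [0.4324, 0.123, 0.2362]
orientation: [-0.001, 0.737, 0.676, 0.001]
force: [-0.6, -0.6, 0.5]
width: 0.0003
```

```bash
python3 look.py pics/e1.png;  python3 - <<'E'
from h import *
b=cams.camera('scene'); cv2.imwrite('pics/e2.png',b)
a=cams.camera('top'); cv2.imwrite('pics/e3.png',a); crop(a,290,215,120,110,6,'pics/e4.png')
E
```

```text
24.925 [0.43237446 0.12300796 0.23616474] [-0.57861981 -0.57461357  0.4513275 ] [-311.4   39.6]
```

View pics/e2.png

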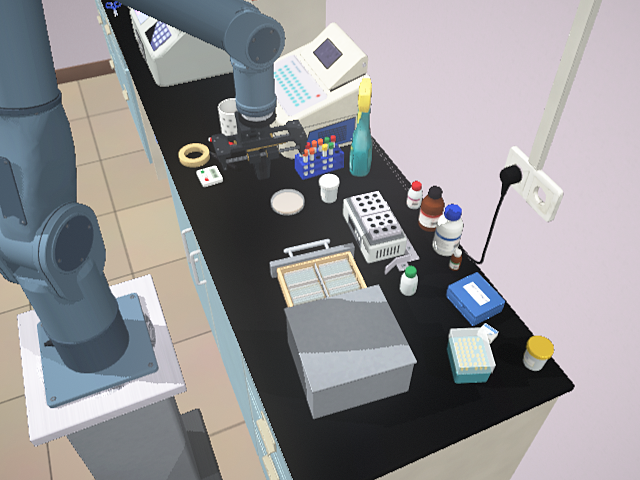

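View pics/e4.png

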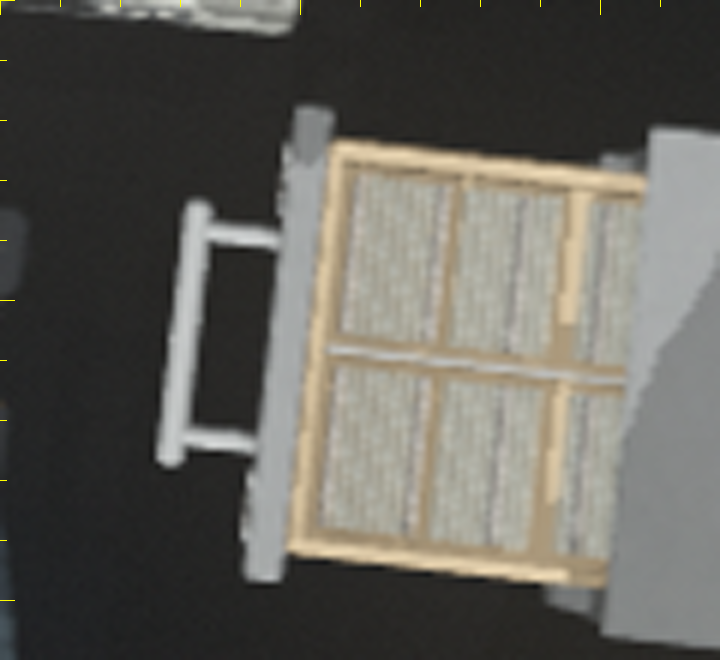

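View pics/e1.png

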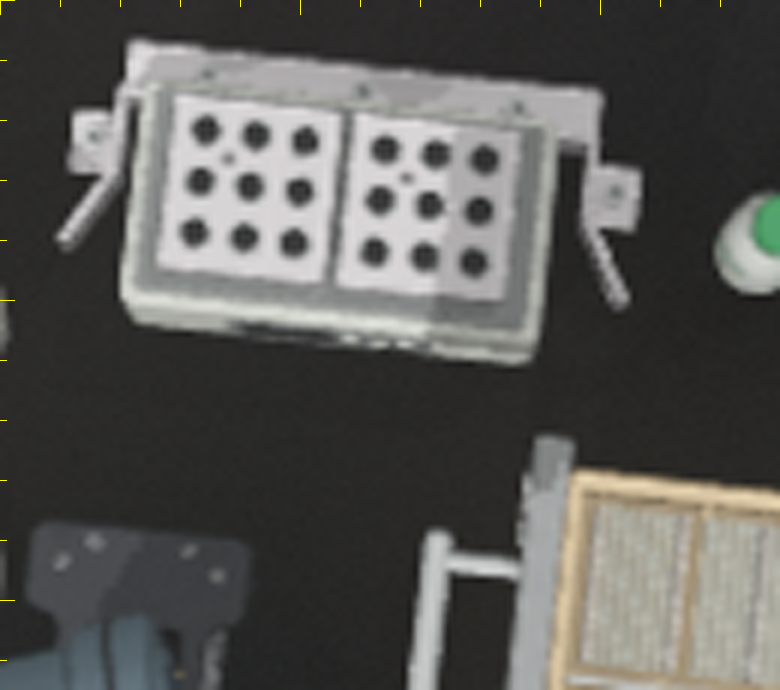

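```bash
python3 - <<'E'
from h import *
h=p2w('top',[(290+198/6,215+206/6),(290+171/6,215+460/6)],.082);m=h.mean(0);print(m, np.linalg.norm(m[:2]-[.4813,-.1032]))
hpose({0:(206,130),1:(256,136),2:(306,141),3:(386,149),4:(435,154),5:(484,159),6:(194,233),8:(294,243),9:(375,251),11:(474,262)})
arm.finish_job()
E
```

```text
[0.49406951 0.0229674  0.082     ] 0.1268119585944935
heater C mm [-49.3   2.3] rel deg 0.33 res mm 0.7
the job is handed in; nothing more can be done
```

I walked the heater into its cradle by pushing its left and right ends in turn. I then hooked the top drawer's handle from behind, pulled the drawer to its stop, let go and lifted clear. The job was handed in at about 25 s of the 67 s allowed.

- **Swings:** measured against the cradle, the turns were right 10.8°, left 6.9°, right 9.5°, then left 3.4°, right 3.9° and small corrections at the end. The left swings came out less than the ten degrees asked; the one that had to pass 4° for the judging did so.
- **Heater:** the last pictures put it 49.3 mm before the stop, 2.3 mm off the middle line and turned 0.33°. All three are inside the limits. When I pushed either end again, the force rose and it no longer moved.
- **Drawer:** the handle moved 127 mm by the camera. At the end the pull rose to about 12 N and motion stopped, so I take the drawer to be at its 133.6 mm stop. The camera can only see travel from the start, and the drawer may have begun up to 12 mm open.
- **Everything else:** the bystanders look unmoved in the last scene and top views, but I did not measure them. The arm was clear of everything.

No check failed. `arm.finish_job()` reports no verdict, so these are my own measurements.

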